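# Lay the standing block down against the fence

### The job

On the plywood board a tall orange-brown packing block stands on end beside a turned plaster part. Push the block over with the fingertips so that it lies down on the board, and push it along the board until its long side is flush against the dark wooden fence, all of it on the board; then take the hand away. Do not grip or lift the block, and leave the plaster part and everything else on the bench where it stands.

Things in the scene. Friction and masses are not known exactly. Their poses are not given: they have to be found in the camera images.
- board: fixed plywood board, 180 mm (its x) by 360 mm (its y), 12 mm thick, origin: centre of its underside on the bench, z up. A dark wooden fence 25 mm thick stands on it along its whole far (+x) edge, parallel to its y axis; the fence's top is 22 mm above the board's top face
- fence_face (a point): middle of the fence's near face, where it meets the board's top face: 60 mm along the board's +x from the board's origin and 12 mm up; axes as the board's. The free part of the board lies on its -x side
- block_center (a point): centre of the loose orange-brown packing block, 35 mm (x) by 90 mm (y) by 30 mm (z), 60 to 130 g. At the start it stands on end on the board, its y axis up, its 30 mm measure towards the fence (turned up to 10 degrees off), its 35 mm measure along the fence
- plaster_part: white turned plaster part, standing on the board beside the block, 57 mm across, 75 mm high; origin: centre of its underside, z up. To be left where it stands
- tall_part: white turned plaster part, 57 mm across, 100 mm high, on the bench left of the board; origin: centre of its underside. To be left alone
- blue_beaker: blue beaker, 74 mm across, 91 mm high, on the bench; origin: centre of its underside. To be left alone
- flat_block: orange-brown packing block lying flat on the bench left of the board, 45x60x22 mm; origin: centre of its underside. Not the one to move
- wax_tin: cream tin, 70 mm across, 54 mm high, on the bench; origin: centre of its underside. To be left alone
- jar_3: brown glaze jar with a white cap, 66 mm across, 95 mm high, behind the board; origin: centre of its underside. To be left alone
- spray_bottle: white spray bottle with a red head, 58x75 mm, 165 mm high, behind the board; origin: centre of its underside. To be left alone
- packing_block: the same block; origin: centre of one of its 35x90 mm faces, 15 mm along -z from its centre; axes as at its centre. There is room for it to fall along the fence away from the plaster part, none towards the part. Pushed near its top it tips without sliding, and falls by itself once it leans some 22 degrees

How it is judged (in metres and radians):
On the way:
1. the block has been pushed over and lies on its side (angle between block_center's own y axis and vertical between 1.48 and 1.66 rad and height (world z) of block_center below 0.036 m), for 0.2 s.
At the end, for the whole second after the job is handed in: The block lies at rest on the board with a long side against the fence: its centre 12 to 20.5 mm from the fence's face (15 or 17.5 mm is contact), its length within 0.08 rad of the fence, all of its length on the board; all other things within 20 mm of their start and upright (angle between block_center's own y axis and vertical between 1.5 and 1.64 rad and height (world z) of block_center between 0.024 and 0.0335 m and x of block_center in the frame of fence_face between -0.0205 and -0.012 m and angle between the y axis of block_center and the y axis of board, either way round below 0.08 rad and y of block_center in the frame of board between -0.138 and 0.138 m and linear speed of packing_block below 0.02 m/s and not (distance of plaster_part from where it was at the start of the episode above 0.02 m or angle between plaster_part's own z axis and vertical above 0.25 rad) and not (distance of tall_part from where it was at the start of the episode above 0.02 m or angle between tall_part's own z axis and vertical above 0.25 rad) and not (distance of blue_beaker from where it was at the start of the episode above 0.02 m or angle between blue_beaker's own z axis and vertical above 0.25 rad) and not (distance of flat_block from where it was at the start of the episode above 0.02 m or angle between flat_block's own z axis and vertical above 0.25 rad) and not (distance of wax_tin from where it was at the start of the episode above 0.02 m or angle between wax_tin's own z axis and vertical above 0.25 rad) and not (distance of jar_3 from where it was at the start of the episode above 0.02 m or angle between jar_3's own z axis and vertical above 0.25 rad) and not (distance of spray_bottle from where it was at the start of the episode above 0.02 m or angle between spray_bottle's own z axis and vertical above 0.25 rad)); the robot touches nothing.
It fails at once if the block is lifted or carried (height (world z) of block_center above 0.078 m or (angle between block_center's own y axis and vertical between 1.45 and 1.69 rad and height (world z) of block_center above 0.046 m)).
It fails at once if the block is pushed off the board (height (world z) of block_center below 0.022 m).
It fails at once if another thing is moved more than 20 mm or tipped ((distance of plaster_part from where it was at the start of the episode above 0.02 m or angle between plaster_part's own z axis and vertical above 0.25 rad) or (distance of tall_part from where it was at the start of the episode above 0.02 m or angle between tall_part's own z axis and vertical above 0.25 rad) or (distance of blue_beaker from where it was at the start of the episode above 0.02 m or angle between blue_beaker's own z axis and vertical above 0.25 rad) or (distance of flat_block from where it was at the start of the episode above 0.02 m or angle between flat_block's own z axis and vertical above 0.25 rad) or (distance of wax_tin from where it was at the start of the episode above 0.02 m or angle between wax_tin's own z axis and vertical above 0.25 rad) or (distance of jar_3 from where it was at the start of the episode above 0.02 m or angle between jar_3's own z axis and vertical above 0.25 rad) or (distance of spray_bottle from where it was at the start of the episode above 0.02 m or angle between spray_bottle's own z axis and vertical above 0.25 rad)).
It also fails if it takes over 42 s, if anything falls off the work surface, if the arm or the gripper's body presses on something with over 40 N, if the wrist force passes 120 N, or if a joint passes its speed limit or range.

### The arm

A 7-joint arm with a two-finger parallel gripper is mounted at the origin on a cart in front of the work surface, level with it; the furniture and walls round the work are solid. World frame = base frame: x ahead of the robot, y to its left, z up, the work surface at z = 0. Lengths are in mm, angles in rad, forces in N, time in s.
With the tool pointing down it reaches from about 425 to 925 mm from the base axis. Payload 6.8 kg.
Tool frame: the origin (TCP) lies at the very end of the fingers, on their centre line; the grasp point (between the pads) lies 19 mm behind it; z points along the fingers, y is the line along which they close (so a half turn about z gives the same grasp; the last joint's range is limited). The gripper opens to 85 mm and grips with 20 to 120 N. Pads are 22 mm wide; open, the fingers measure 114 mm over their backs; the gripper's body (76 mm by 85 mm) begins 54 mm behind the grasp point. The pads swing forward as they close: fully open they stand 13 mm farther back than shut.
Start: joints at [-0.108, 0.477, 0.022, 1.555, -0.011, 1.109, -0.083], TCP at [675.016, 0.007, 231.308] pointing down, gripper open.
Joint ranges: [-2.96, 2.96], [-0.34, 2.1], [-1.41, 1.46], [0.24, 2.44], [-1.37, 4.51], [0.17, 1.92], [-2.96, 2.96]. Speed limits (rad/s): [2.39, 2.39, 3.14, 3.14, 3.14, 3.14, 3.14].

### API

Orientations are given as a rotation vector (axis times angle).
In Python, from station import bot gives the robot as it stands.
- The arm moves only by the tool servo_tool, never from a script. Its argument "series" is a list of rows, each a list of 3 entries, a list of its own where there are three numbers: the gripper's target within -1 to 1 (shut at 1, half-way at 0, fully open at -1), then the shift along the tool's x, y, z in mm, then the turn about the tool's z in degrees. In form: [[grip, [dx, dy, dz], roll], ...]. A call has 1 to 12 rows; each row is the pose to reach, as a shift and turn from the pose commanded when the call began, along the tool's axes at that moment; what a row does not reach only later rows make up. A row lasts 1/10 s, in which the tool goes at most 50 mm and 8.59 degrees, less where a joint would pass 70% of its speed; a pose out of reach is approached as far as the arm can. A call with a gripper value outside its range is refused whole. The fingers move at their own pace and stop on an object; "grip_force" is the grip in N (left out, the last holds). Time passes only in rows, so rows that repeat a pose let the fingers close. It gives the time, the measured TCP pose, the force, the opening and the grip force at its end, in the units of the state.
- bot.read_state(): the state, without advancing time (a new reading comes with each control period).
- bot.read_camera(name): name is "scene" or "side" or "wrist"; returns a dict with "color" (420x560x3 uint8, red, green, blue), "fx", "fy", "cx", "cy" (pixels), "k1" (the pictures are not rectified: a ray, as slopes to the right and down, at radius r is drawn at 1 + k1 r^2 times it, then the intrinsics apply), "world_from_camera" (4x4, takes a point from camera to world coordinates). Camera axes: x right, y up, looking along -z (the intrinsics and any distortion apply to the point x, -y, -z); pixel columns grow to the right and rows downward; lengths in mm; the calibration is good to about 2 mm. A picture is of the moment at which its call begins. There is no depth.
- bot.hand_in(): hands the job in; it is judged then, once.
Trained networks look in a picture, given as the dict that the camera call returned (one of the last four; its "shot" number tells which), for a name from the list of things; names that differ only in an ending like _2 or _b are one class to them, and where a whole thing is asked for, a point or a joint stands for the part that bears it (a point fixed in the world has none). Each returns a list of dicts, best first, with "confidence" (0 to 1); they miss things now and then, are a little off and sometimes report something else, mostly with a low value. They report only what shows in the picture. A call takes as long as a camera call.
- bot.search_frame(picture, thing): "extent" ([centre column, centre row, width, height] in pixels, round what is visible of it).
The state is a dict: "time": time; "q": joint angles; "qvel": joint speeds; "joint_torque": joint torques, N m; "eef_pos": TCP position; "tool_rot": TCP orientation; "wrist_force": force on the tool from outside, world axes, zero at the start; "wrist_torque": the same for the moment, N m; "finger_gap": finger opening in mm; "grasp_force": force on a finger pad.
Only numpy, scipy, OpenCV 4.12 (cv2) and the standard library are available. Lean on these libraries where they do the work, as an engineer would, in place of code of your own. Each camera call takes 0.05 s, during which the arm holds its last target. There are 200 camera calls.

## Working session

There is one attempt and no reset: what is moved stays moved. The work goes in short steps, Python scripts to look and compute and a tool call to move; the robot and the scene stay as the last step left them, time stands still between calls to the robot, and variables do not carry over. Pictures are saved under pics/ and viewed, at most 10 in all, crops included, and the job is handed in when it is done.

Besides the shell and the picture viewer there is one more tool, called after "Call:" as a command line: name --argument value ..., lists and objects as JSON in quotes. servo_tool: Moves the arm, as the interface text tells. Its arguments: {"type":"object","properties":{"series":{"type":"array","items":{"type":"array"}},"grip_force":{"type":"number"}},"required":["series"]}

```bash
mkdir -p pics
cat > h.py <<'E'
import numpy as np, cv2
from station import bot
def shot(n,name=None):
    p=bot.read_camera(n)
    if name: cv2.imwrite('pics/'+name,cv2.cvtColor(p['color'],cv2.COLOR_RGB2BGR))
    return p
def proj(p,P):
    P=np.atleast_2d(P).astype(float);T=np.linalg.inv(np.array(p['world_from_camera']))
    c=P@T[:3,:3].T+T[:3,3]; s=np.c_[c[:,0]/-c[:,2],-c[:,1]/-c[:,2]]
    s=s*(1+p['k1']*(s**2).sum(1,keepdims=True))
    return s*[p['fx'],p['fy']]+[p['cx'],p['cy']]
def unproj(p,uv,z):
    "pixel -> world point at height z"
    d=(np.array(uv,float)-[p['cx'],p['cy']])/[p['fx'],p['fy']]; s=d.copy()
    for _ in range(20): s=d/(1+p['k1']*(s@s))
    T=np.array(p['world_from_camera']); r=T[:3,:3]@[s[0],-s[1],-1]
    return T[:3,3]+r*(z-T[2,3])/r[2]
E
python3 - <<'E'
from h import *
for n in ['scene','side','wrist']:
    p=shot(n,n+'0.png'); print(n,np.round(p['world_from_camera'],2).tolist(),p['fx'],p['k1'])
    for t in ['board','packing_block','plaster_part','flat_block','tall_part']:
        print(t,[(np.round(d['extent']).tolist(),round(d['confidence'],2)) for d in bot.search_frame(p,t)[:2]])
s=bot.read_state();print(s['time'],s['eef_pos'],s['tool_rot'],s['finger_gap'])
a=[cv2.imread(f'pics/{n}0.png') for n in('scene','side')]
E
```

```text
scene [[-0.86, -0.31, 0.41, 1006.98], [0.51, -0.54, 0.66, 646.84], [0.02, 0.78, 0.62, 710.88], [0.0, 0.0, 0.0, 1.0]] 418.75578903814204 0.03145149362711662
board [([240.0, 183.0, 69.0, 68.0], 0.94), ([286.0, 328.0, 39.0, 77.0], 0.51)]
packing_block [([253.0, 154.0, 14.0, 23.0], 0.81), ([336.0, 226.0, 29.0, 30.0], 0.37)]
plaster_part [([248.0, 175.0, 22.0, 29.0], 0.97), ([337.0, 226.0, 31.0, 31.0], 0.21)]
flat_block [([279.0, 256.0, 26.0, 26.0], 0.92)]
tall_part [([330.0, 247.0, 31.0, 47.0], 0.98)]
side [[-0.99, 0.08, -0.12, 513.87], [-0.14, -0.5, 0.85, 728.5], [0.01, 0.86, 0.51, 527.9], [0.0, 0.0, 0.0, 1.0]] 383.51906149387935 0.013420646556310251
board [([313.0, 188.0, 117.0, 71.0], 0.9), ([202.0, 271.0, 32.0, 54.0], 0.55)]
packing_block [([336.0, 167.0, 18.0, 30.0], 0.7)]
plaster_part [([312.0, 181.0, 20.0, 32.0], 0.7)]
flat_block [([269.0, 250.0, 26.0, 27.0], 0.65)]
tall_part [([311.0, 257.0, 27.0, 53.0], 0.78)]
wrist [[1.0, 0.0, -0.0, 674.36], [-0.0, 0.95, 0.3, 76.75], [0.0, -0.3, 0.95, 373.76], [0.0, 0.0, 0.0, 1.0]] 322.4997609195481 -0.05649572678236357
board [([210.0, 334.0, 216.0, 168.0], 0.65)]
packing_block []
plaster_part [([201.0, 358.0, 42.0, 46.0], 0.83), ([369.0, 19.0, 88.0, 37.0], 0.73)]
flat_block [([249.0, 141.0, 56.0, 61.0], 0.93)]
tall_part [([129.0, 68.0, 101.0, 72.0], 0.86)]
0.9 [6.75016895e+02 1.52406996e-02 2.31307111e+02] [-2.22144650e+00 -2.22142179e+00 -2.80515258e-05] 85.10274289912664
```

Run:
```python
import cv2,numpy as np
a=cv2.imread('pics/scene0.png')[120:270,150:350];b=cv2.imread('pics/side0.png')[120:270,220:420]
cv2.imwrite('pics/c1.png',np.hstack([cv2.resize(x,None,fx=4,fy=4,interpolation=2)[:, :] for x in (a,)]))
cv2.imwrite('pics/c2.png',cv2.resize(b,None,fx=4,fy=4,interpolation=2))
```

```text
(no output)
```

View pics/c1.png

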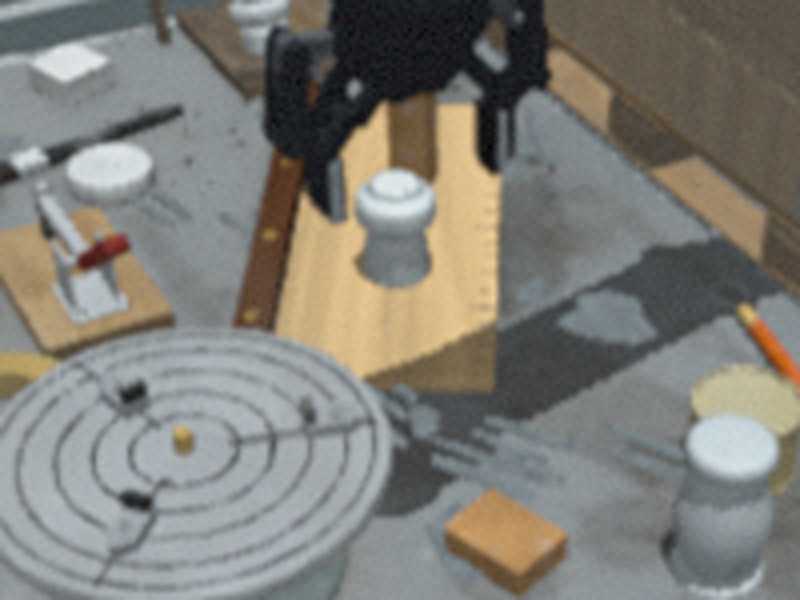

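View pics/c2.png

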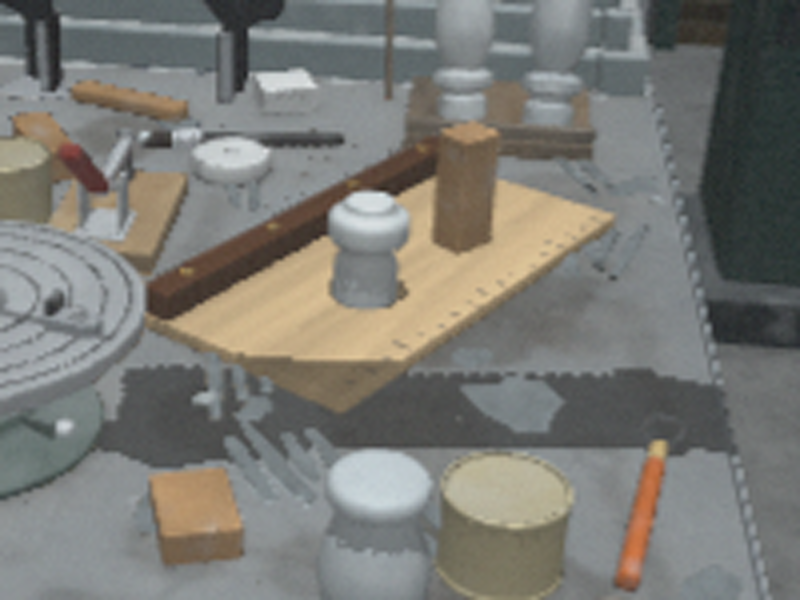

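View pics/wrist0.png

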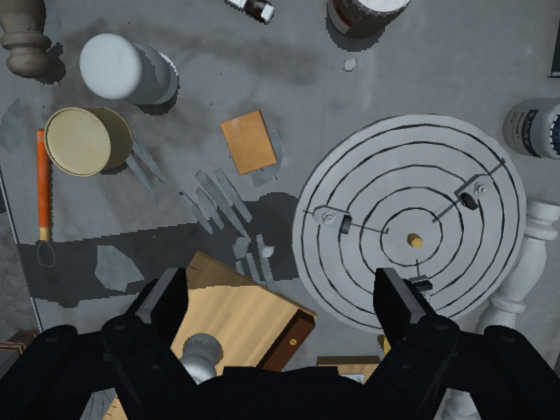

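```bash
cat >> h.py <<'E'
def board_pts(q):
    "q=(x,y,yaw) board"
    c,s=np.cos(q[2]),np.sin(q[2]); R=np.array([[c,-s,0],[s,c,0],[0,0,1]])
    return R,np.array([q[0],q[1],0])
E
python3 - <<'E'
from h import *
from scipy.optimize import least_squares
S={n:shot(n) for n in('side','scene','wrist')}
sd=lambda x,y:(220+x/4,120+y/4); sc=lambda x,y:(150+x/4,120+y/4)
obs=[('side',sd(342,400),(-90,180,12)),('side',sd(615,213),(-90,-180,12)),('side',sd(150,290),(90,180,34)),
 ('side',sd(157,318),(65,180,12)),
 ('scene',sc(493,378),(-90,180,12)),('wrist',(200,250),(-90,180,12)),('wrist',(316,315),(90,180,34)),('scene',sc(500,103),(-90,-180,12)),('wrist',(300,309),(65,180,34))]
for n,uv,P in obs: print(n,P,unproj(S[n],uv,P[2]).round())
def f(q):
    R,t=board_pts(q)
    return np.concatenate([(proj(S[n],R@P+t)-uv)[0] for n,uv,P in obs])
r=min((least_squares(f,[620,-80,a],loss='soft_l1') for a in(-1,-.5,0,.5)),key=lambda r:r.cost)
print(r.x.round(3),f(r.x).reshape(-1,2).round(1).tolist())
R,t=board_pts(r.x)
# block: side base/top corners
print('base',[unproj(S['side'],sd(*c),12).round() for c in((433,240),(460,252),(493,237))],'top',[unproj(S['side'],sd(*c),102).round() for c in((437,130),(463,144),(498,133),(470,123))])
pl=unproj(S['side'],sd(366,295),12);print('plaster',pl,R.T@(pl-t),unproj(S['wrist'],(201,352),80))
for z,c in((12,(460,252)),(102,(463,144)),(102,(437,130)),(102,(498,133)),(102,(470,123)),(12,(433,240)),(12,(493,237))): print(z,(R.T@(unproj(S['side'],sd(*c),z)-t)).round())
E
```

```text
side (-90, 180, 12) [570. -90.  12.]
side (-90, -180, 12) [ 383. -399.   12.]
side (90, 180, 34) [ 709. -174.   34.]
side (65, 180, 12) [ 705. -175.   12.]
scene (-90, 180, 12) [571. -91.  12.]
wrist (-90, 180, 12) [576. -90.  12.]
wrist (90, 180, 34) [ 719. -168.   34.]
scene (-90, -180, 12) [ 384. -399.   12.]
wrist (65, 180, 34) [ 699. -159.   34.]
[ 553.433 -286.774   56.026] [[1.6, 1.0], [-0.8, 0.2], [-4.1, -0.7], [1.2, 2.2], [2.7, 0.4], [-8.6, -2.8], [1.7, 5.3], [-0.1, 0.3], [0.6, 2.9]]
base [array([ 523., -328.,   12.]), array([ 502., -311.,   12.]), array([ 478., -340.,   12.])] top [array([ 526., -325.,  102.]), array([ 507., -302.,  102.]), array([ 482., -327.,  102.]), array([ 503., -343.,  102.])]
plaster [ 565.89158262 -231.51741227   12.        ] [-16.79389341  54.09721712  12.        ] [ 584.87490555 -184.67515033   80.        ]
12 [-33. -46.  12.]
102 [-33. -36. 102.]
102 [ -5. -47. 102.]
102 [-42. -70. 102.]
102 [-16. -74. 102.]
12 [ -6. -51.  12.]
12 [-39. -84.  12.]
```

Call:
servo_tool --series '[[1,[-40,-20,0],-8],[1,[-80,-40,0],-16],[1,[-120,-60,0],-24],[1,[-160,-80,0],-32],[1,[-200,-100,0],-40],[1,[-240,-125,0],-48],[1,[-270,-140,0],-56],[1,[-293,-151,0],-60],[1,[-293,-151,0],-60],[1,[-293,-151,0],-60],[1,[-293,-151,0],-60]]'

```text
time: 2.15
eef_pos: [524.8, -291.5, 231.3]
tool_rot: [0.811, 3.035, 0.001]
wrist_force: [0.6, 0.3, 0.3]
finger_gap: -0.2
grasp_force: 0.0
```

Run:
```python
from h import *
s=bot.read_state();print(s['time'],s['eef_pos'],s['tool_rot'],s['finger_gap'],s['q'])
p=shot('wrist','w1.png');a=shot('side','s1.png')
cv2.imwrite('pics/s1c.png',cv2.resize(cv2.imread('pics/s1.png')[120:230,245:395],None,fx=5,fy=5,interpolation=2))
```

```text
2.15 [ 524.79925642 -291.53964173  231.33822405] [8.11213081e-01 3.03479047e+00 1.27866863e-03] -0.2400067332958092 [ 0.48106051  0.35805441 -0.0992709   1.73539494  0.03908525  1.04994308
  1.41699663]
```

View pics/w1.png

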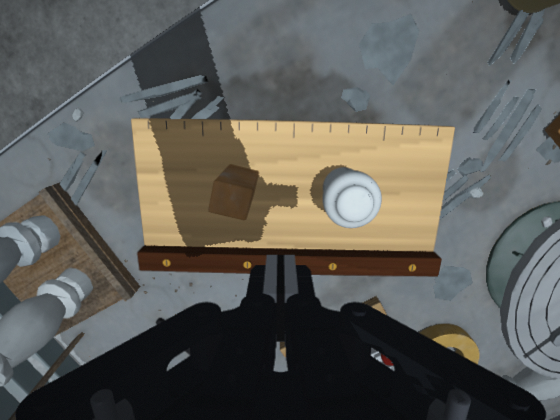

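View pics/s1c.png

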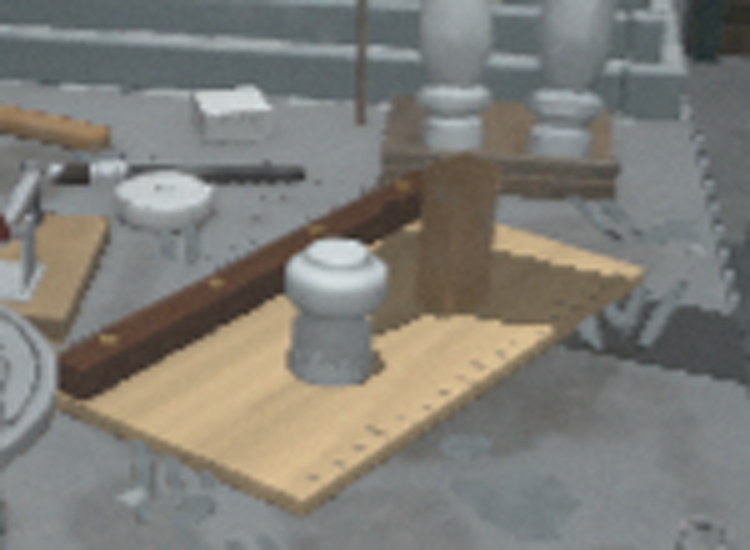

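Run:
```python
from h import *
from scipy.optimize import least_squares
S={n:shot(n) for n in('side','wrist')}
sd=lambda x,y:(245+x/5,120+y/5)
obs=[('wrist',(132,119),(-90,-180,12)),('wrist',(454,127),(-90,180,12)),('wrist',(143,247),(65,-180,34)),('wrist',(440,251),(65,180,34)),('wrist',(140,270),(90,-180,34)),('wrist',(440,276),(90,180,34)),
('side',sd(302,500),(-90,180,12)),('side',sd(645,268),(-90,-180,12)),('side',sd(58,355),(90,180,34))]
def f(q):
    R,t=board_pts(q)
    return np.concatenate([(proj(S[n],R@P+t)-uv)[0] for n,uv,P in obs])
r=least_squares(f,[553,-287,-.523],loss='soft_l1')
print(r.x.round(3),f(r.x).reshape(-1,2).round(1).tolist())
R,t=board_pts(r.x); b=lambda n,uv,z:(R.T@(unproj(S[n],uv,z)-t)).round()
for c in((224,164),(258,171),(247,219),(209,212)): print('blk?',c,b('wrist',c,102),b('wrist',c,12))
print('side base',b('side',sd(452,318),12),b('side',sd(415,300),12),b('side',sd(492,307),12))
print('side top',b('side',sd(455,183),102),b('side',sd(422,170),102),b('side',sd(498,172),102))
print('plaster top',b('wrist',(355,205),87),'L/R',b('wrist',(325,200),70),b('wrist',(382,200),70),'shadow',b('wrist',(313,185),12))
for n in('packing_block','plaster_part'):print(bot.search_frame(S['wrist'],n)[:1])
print('tcp',R.T@(bot.read_state()['eef_pos']-t)) 
w=cv2.cvtColor(S['wrist']['color'],cv2.COLOR_RGB2BGR)[140:240,190:310]
cv2.imwrite('pics/w2.png',cv2.resize(np.clip(w*1.8,0,255).astype('uint8'),None,fx=5,fy=5,interpolation=2))
```

```text
[ 5.49791e+02 -2.89676e+02 -5.45000e-01] [[-1.1, -5.6], [4.2, -5.2], [-5.7, 4.8], [3.9, 7.2], [-0.2, 0.9], [0.1, 1.0], [1.4, 0.3], [1.0, 0.1], [-2.3, -0.3]]
blk? (224, 164) [-51. -64. 102.] [-36. -79.  12.]
blk? (258, 171) [-46. -35. 102.] [-29. -41.  12.]
blk? (247, 219) [ -3. -44. 102.] [ 29. -53.  12.]
blk? (209, 212) [ -8. -78. 102.] [ 21. -98.  12.]
side base [-33. -40.  12.] [ -3. -46.  12.] [-43. -68.  12.]
side top [-33. -30. 102.] [ -9. -33. 102.] [-43. -60. 102.]
plaster top [-13.  55.  87.] L/R [-13.  29.  70.] [-14.  85.  70.] shadow [-14.  23.  12.]
[{'extent': [232.4, 188.7, 54.2, 50.3], 'confidence': 0.86}]
[]
tcp [-20.35890348 -15.40228989 231.28633307]
```

View pics/w2.png

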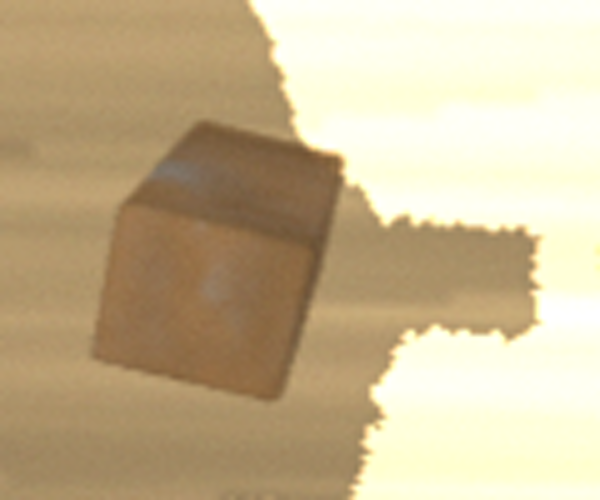

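Run:
```python
from h import *
from scipy.optimize import least_squares
S={n:shot(n) for n in('side','wrist')}
sd=lambda x,y:(245+x/5,120+y/5)
obs=[('wrist',(132,119),(-90,-180,12)),('wrist',(454,127),(-90,180,12)),('wrist',(143,249),(60,-180,23)),('wrist',(440,253),(60,180,23)),('wrist',(140,270),(90,-180,34)),('wrist',(440,276),(90,180,34)),
('side',sd(302,500),(-90,180,12)),('side',sd(645,268),(-90,-180,12)),('side',sd(58,355),(90,180,34))]
def f(q):
    R,t=board_pts(q)
    return np.concatenate([(proj(S[n],R@P+t)-uv)[0] for n,uv,P in obs])
r=least_squares(f,[553,-287,-.523],loss='soft_l1')
print(r.x.round(3),f(r.x).reshape(-1,2).round(1).tolist())
R,t=board_pts(r.x);np.save('b.npy',r.x)
W=lambda x,y:(190+x/5,140+y/5)
B=[('wrist',W(125,205),(-1,-1,102)),('wrist',W(318,245),(-1,1,102)),('wrist',W(275,400),(1,1,102)),('wrist',W(95,355),(1,-1,102)),('wrist',W(205,120),(-1,-1,12)),('wrist',W(342,158),(-1,1,12)),
('side',sd(452,318),(-1,1,12)),('side',sd(415,300),(1,1,12)),('side',sd(492,307),(-1,-1,12)),('side',sd(455,183),(-1,1,102)),('side',sd(422,170),(1,1,102)),('side',sd(498,172),(-1,-1,102))]
def g(q):
    Q,u=board_pts(q)
    return np.concatenate([(proj(S[n],R@(Q@np.array([P[0]*15,P[1]*17.5,P[2]])+u)+t)-uv)[0] for n,uv,P in B])
for a in(-.2,.2):
    k=least_squares(g,[-25,-60,a],loss='soft_l1');print('block in board',k.x.round(3),k.cost,g(k.x).reshape(-1,2).round(1).tolist())
print('tcp',R.T@(bot.read_state()['eef_pos']-t))
```

```text
[ 5.53104e+02 -2.93029e+02 -5.41000e-01] [[-1.0, -0.4], [3.2, -1.9], [-1.5, -0.7], [0.1, 0.1], [0.7, 5.0], [-0.0, 3.7], [0.6, -0.5], [-0.3, -0.6], [-3.1, -0.8]]
block in board [-23.956 -58.308  -0.235] 10.588105011631674 [[-0.5, -1.4], [0.5, 0.5], [1.4, 1.1], [-1.0, 0.7], [-0.9, -1.3], [1.9, -1.3], [-1.2, -0.2], [-0.6, -0.2], [-0.8, -1.1], [0.7, -1.3], [0.1, -2.0], [0.8, -1.9]]
block in board [-23.956 -58.308  -0.235] 10.588105011808253 [[-0.5, -1.4], [0.5, 0.5], [1.4, 1.1], [-1.0, 0.7], [-0.9, -1.3], [1.9, -1.3], [-1.2, -0.2], [-0.6, -0.2], [-0.8, -1.1], [0.7, -1.3], [0.1, -2.0], [0.8, -1.9]]
tcp [-24.95027147 -14.55857097 231.28612071]
```

Call:
servo_tool --series '[[1,[-3,0,40],5.5],[1,[-3,0,80],11],[1,[-3,0,110],11],[1,[-3,0,135],11],[1,[-3,0,146],11],[1,[-3,0,146],11]]'

```text
time: 3.15
eef_pos: [525.8, -294.0, 84.0]
tool_rot: [-1.099, -2.94, -0.0]
wrist_force: [0.7, 0.9, 0.4]
finger_gap: 0.1
grasp_force: 0.0
```

Call:
servo_tool --series '[[1,[0,-4,0],0],[1,[0,-7,0],0],[1,[0,-10,0],0],[1,[0,-13,0],0],[1,[0,-16,0],0],[1,[0,-19,0],0],[1,[0,-22,0],0]]'

```text
time: 3.85
eef_pos: [512.0, -311.3, 85.4]
tool_rot: [1.1, 2.943, 0.0]
wrist_force: [0.1, 0.6, 0.2]
finger_gap: -0.7
grasp_force: 0.1
```

Run:
```python
from h import *
p=shot('wrist');a=shot('side')
w=cv2.cvtColor(p['color'],cv2.COLOR_RGB2BGR);w=np.clip(w*1.4,0,255).astype('uint8');s=cv2.cvtColor(a['color'],cv2.COLOR_RGB2BGR)[110:240,260:390]
cv2.imwrite('pics/m.png',np.hstack([cv2.resize(w,(400,300)),cv2.resize(s,(300,300))]))
```

```text
(no output)
```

View pics/m.png

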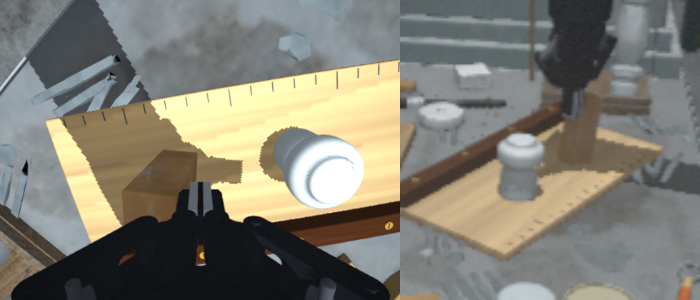

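The closed fingers, at (200,185) in the left picture, are next to the block's +y face and still square to it. The plaster part is clear of the hand, so I'll keep pushing.

Call:
servo_tool --series '[[1,[0,-3,0],0],[1,[0,-6,0],0],[1,[0,-9,0],0],[1,[0,-12,0],0],[1,[0,-15,0],0],[1,[0,-18,0],0],[1,[0,-21,0],0],[1,[0,-24,0],0],[1,[0,-27,0],0],[1,[0,-30,0],0],[1,[0,-33,0],0],[1,[0,-36,0],0]]'

```text
time: 5.15
eef_pos: [488.4, -338.4, 85.3]
tool_rot: [-1.1, -2.943, -0.0]
wrist_force: [0.3, 0.3, 0.4]
finger_gap: -0.6
grasp_force: 0.0
```

Call:
servo_tool --series '[[1,[0,-3,0],0],[1,[0,-6,0],0],[1,[0,-6,0],0],[1,[0,-6,0],0],[1,[0,-6,0],0]]'

```text
time: 5.65
eef_pos: [484.8, -342.6, 85.3]
tool_rot: [1.1, 2.943, 0.0]
wrist_force: [-1.0, -0.6, 0.4]
finger_gap: 0.1
grasp_force: 0.0
```

Run:
```python
from h import *
p=shot('wrist');a=shot('side')
w=cv2.cvtColor(p['color'],cv2.COLOR_RGB2BGR);w=np.clip(w*1.4,0,255).astype('uint8');s=cv2.cvtColor(a['color'],cv2.COLOR_RGB2BGR)[110:240,260:390]
cv2.imwrite('pics/m2.png',np.hstack([cv2.resize(w,(400,300)),cv2.resize(s,(400,400))[:300]]))
```

```text
(no output)
```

View pics/m2.png

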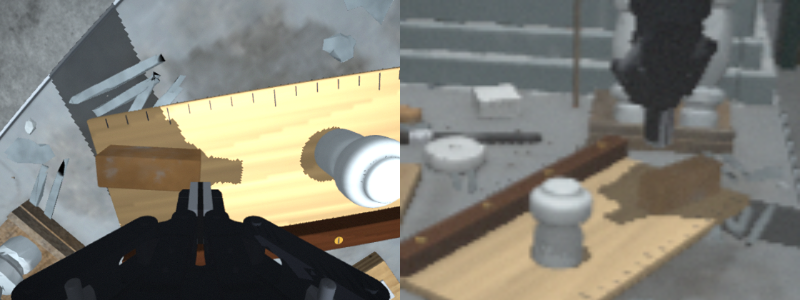

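The block now lies along the fence direction, at (97–203,146–190) in the left picture. Its far end is close to the board's end. I'll raise the hand, square up and measure it.

Call:
servo_tool --series '[[1,[0,0,-40],0],[1,[10,-10,-80],-5],[1,[25,-25,-115],-10],[1,[36,-39,-145],-10],[1,[36,-39,-145],-10],[1,[36,-39,-145],-10]]'

```text
time: 6.35
eef_pos: [432.0, -348.8, 230.9]
tool_rot: [0.84, 3.025, -0.001]
wrist_force: [0.8, 0.1, -0.0]
finger_gap: 0.0
grasp_force: 0.0
```

Run:
```python
from h import *
R,t=board_pts(np.load('b.npy'))
p=shot('wrist','w3.png');a=shot('side','s3.png')
d=bot.search_frame(p,'packing_block')[:1];print(d)
print('tcp',R.T@(bot.read_state()['eef_pos']-t))
w=cv2.cvtColor(p['color'],cv2.COLOR_RGB2BGR)
c=d[0]['extent'] if d else [280,200,100,60]
print(bot.search_frame(a,'packing_block')[:1])
for q in [(-90,-180,12),(60,-180,12),(-90,0,12)]:print(q,proj(p,R@q+t).round(1))
x0,y0=int(max(c[0]-75,0)),int(max(c[1]-60,0));print(x0,y0)
cv2.imwrite('pics/w3c.png',cv2.resize(np.clip(w[y0:y0+120,x0:x0+160]*1.5,0,255).astype('uint8'),None,fx=5,fy=5,interpolation=2))
```

```text
[{'extent': [268.5, 212.8, 89.2, 46.7], 'confidence': 0.87}]
tcp [ -75.69277376 -109.26743328  228.88321143]
[{'extent': [350.0, 168.1, 28.3, 21.6], 'confidence': 0.93}]
(-90, -180, 12) [[219.  165.8]]
(60, -180, 12) [[226. 283.]]
(-90, 0, 12) [[378.  165.8]]
193 152
```

View pics/w3c.png

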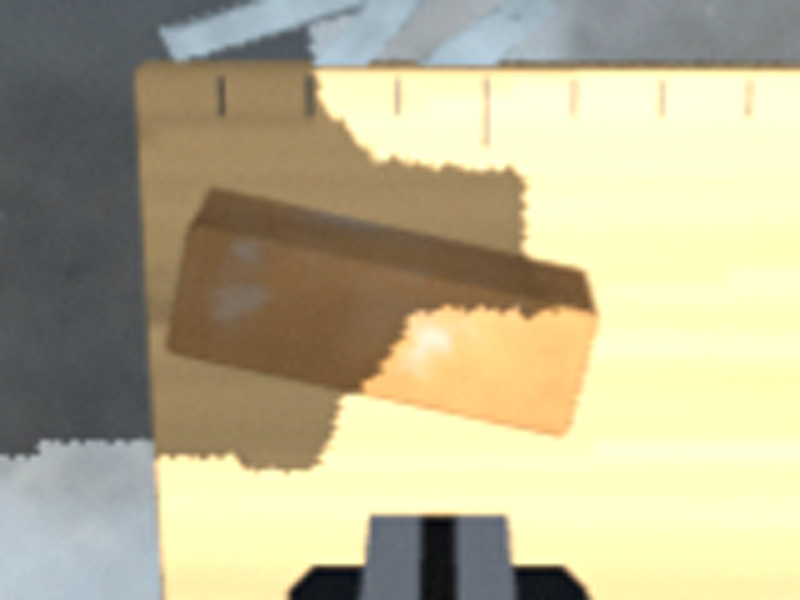

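Run:
```python
from h import *
R,t=board_pts(np.load('b.npy'))
p=shot('wrist');b=lambda uv,z:(R.T@(unproj(p,uv,z)-t))
C=np.array([b((193+x/5,152+y/5),47) for x,y in((190,228),(597,312),(565,437),(168,352))]);print(C.round(1),C.mean(0))
e=(C[1]+C[2]-C[0]-C[3])/2;print(e,np.degrees(np.arctan2(-e[0],e[1])))
print('board corner',b((193+137/5,152+65/5),12),b((193+160/5,152+600/5),12))
```

```text
[[ -64.3 -161.2   47. ]
 [ -45.9  -75.7   47. ]
 [ -17.3  -81.8   47. ]
 [ -36.8 -167.1   47. ]] [ -41.06658637 -121.46491222   47.        ]
[18.92817254 85.41191343  0.        ] -12.495400903047042
board corner [ -92.65034535 -177.039446     12.        ] [  41.41841959 -178.68382115   12.        ]
```

Call:
servo_tool --series '[[0,[14,-12,0],0],[0,[14,-12,45],0],[0,[14,-12,90],0],[0,[14,-12,130],0],[0,[14,-12,165],0],[0,[14,-12,190],0],[0,[14,-12,205],0],[0,[14,-12,212],0],[0,[14,-12,212],0]]'

```text
time: 7.5
eef_pos: [412.4, -351.5, 17.5]
tool_rot: [-0.84, -3.025, -0.001]
wrist_force: [0.1, -0.4, -0.5]
finger_gap: 42.7
grasp_force: 0.0
```

Call:
servo_tool --series '[[0,[-4,0,0],0],[0,[-9,0,0],0],[0,[-14,0,0],0],[0,[-19,0,0],0],[0,[-24,0,0],0],[0,[-29,0,0],0],[0,[-34,0,0],0],[0,[-39,0,0],0],[0,[-44,0,0],0],[0,[-49,0,0],0],[0,[-54,0,0],0],[0,[-59,0,0],0]]'

```text
time: 8.7
eef_pos: [464.6, -382.3, 18.2]
tool_rot: [-0.84, -3.027, -0.0]
wrist_force: [-0.6, 1.2, -0.6]
finger_gap: 42.8
grasp_force: 0.2
```

Run:
```python
from h import *
R,t=board_pts(np.load('b.npy'));s=bot.read_state()
print('tcp',R.T@(s['eef_pos']-t),R.T@s['wrist_force'])
a=shot('side');p=shot('wrist')
for x,n in((a,'side'),(p,'wrist')):
    d=bot.search_frame(x,'packing_block')[:1];print(n,d)
    if n=='side' and d: print(R.T@(unproj(a,d[0]['extent'][:2],30)-t))
```

```text
tcp [ -29.87875597 -122.07227734   18.2398474 ] [-1.10568226  0.75331676 -0.5772377 ]
side [{'extent': [334.6, 169.8, 14.5, 15.4], 'confidence': 0.58}]
[ -3.02936343 -86.20321222  30.        ]
wrist [{'extent': [298.5, 327.6, 158.4, 86.8], 'confidence': 0.79}]
```

Call:
servo_tool --series '[[0,[-5,0,0],0],[0,[-10,0,0],0],[0,[-15,0,0],0],[0,[-20,0,0],0],[0,[-25,0,0],0],[0,[-30,0,0],0],[0,[-34,0,0],0],[0,[-37,0,0],0],[0,[-40,0,0],0],[0,[-42,0,0],0]]'

```text
time: 9.9
eef_pos: [500.5, -403.8, 18.3]
tool_rot: [0.84, 3.027, 0.0]
wrist_force: [-1.0, 0.5, 0.6]
finger_gap: 42.9
grasp_force: 0.4
```

Call:
servo_tool --series '[[0,[-1,0,0],0],[0,[-2,0,0],0],[0,[-3,0,0],0],[0,[-4,0,0],0]]'

```text
time: 10.3
eef_pos: [503.7, -405.7, 18.3]
tool_rot: [-0.84, -3.027, -0.0]
wrist_force: [-0.4, 1.1, 0.0]
finger_gap: 42.5
grasp_force: 0.2
```

Call:
servo_tool --series '[[0,[-1,0,0],0],[0,[-2,0,0],0],[0,[-3,0,0],0]]'

```text
time: 10.6
eef_pos: [506.3, -407.4, 18.3]
tool_rot: [0.84, 3.027, 0.0]
wrist_force: [0.5, 0.5, 0.4]
finger_gap: 42.7
grasp_force: 0.2
```

Call:
servo_tool --series '[[0,[-1,0,0],0],[0,[-2,0,0],0],[0,[-3,0,0],0]]'

```text
time: 10.9
eef_pos: [506.5, -407.6, 17.9]
tool_rot: [-0.839, -3.022, -0.002]
wrist_force: [-8.5, 5.6, 6.6]
finger_gap: 42.8
grasp_force: 5.0
```

Call:
servo_tool --series '[[0,[-1,0,0],0],[0,[-2,0,0],0]]'

```text
time: 11.1
eef_pos: [506.4, -407.7, 17.5]
tool_rot: [-0.839, -3.018, -0.004]
wrist_force: [-12.9, 8.6, 10.7]
finger_gap: 42.6
grasp_force: 7.6
```

The force is rising while the tool stays still, so the block is against the fence. I'll back off and check.

Call:
servo_tool --series '[[0,[5,0,0],0],[0,[15,0,0],0],[0,[35,0,0],0],[0,[60,0,-20],0],[0,[80,0,-60],0],[0,[100,0,-110],0],[0,[110,0,-160],0],[0,[115,0,-200],0],[0,[115,0,-210],0],[0,[115,0,-210],0]]'

```text
time: 12.1
eef_pos: [413.0, -351.4, 230.6]
tool_rot: [0.838, 3.022, -0.003]
wrist_force: [0.3, -1.1, -0.5]
finger_gap: 42.9
grasp_force: 0.0
```

Run:
```python
from h import *
R,t=board_pts(np.load('b.npy'))
p=shot('wrist');a=shot('side')
d=bot.search_frame(p,'packing_block')[:1];print(d,bot.read_state()['wrist_force'])
for y in(-76,-166):
  for q in((30,y,47),(60,y,47)):print(q,proj(p,R@q+t).round(1))
w=cv2.cvtColor(p['color'],cv2.COLOR_RGB2BGR);c=d[0]['extent'] if d else [270,270,90,40]
x0,y0=int(max(c[0]-65,0)),int(max(min(c[1]-60,420-120),0));print(x0,y0)
A=cv2.resize(w[y0:y0+120,x0:x0+120],None,fx=4,fy=4,interpolation=2)
s=cv2.resize(cv2.cvtColor(a['color'],cv2.COLOR_RGB2BGR)[120:240,290:370],None,fx=4,fy=4,interpolation=2)
cv2.imwrite('pics/fin.png',np.clip(np.hstack([A,s])*1.3,0,255).astype('uint8'))
```

```text
[{'extent': [282.7, 290.3, 78.2, 37.8], 'confidence': 0.92}] [-0.89593862  0.28634667  0.27877792]
(30, -76, 47) [[321.  286.7]]
(60, -76, 47) [[319.9 308.7]]
(30, -166, 47) [[243.  286.6]]
(60, -166, 47) [[244.  308.7]]
217 230
```

View pics/fin.png

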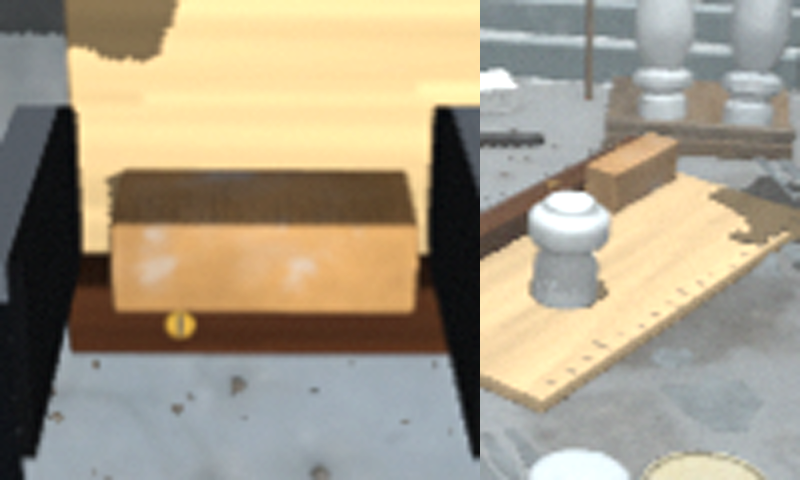

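The picture shows the block lying flush and parallel against the fence: its top edges run from (113,222) to (416,312). Its ends match the predicted contact pose, and the hand is clear.

```bash
python3 -c "from station import bot; print(bot.hand_in())"
```

```text
the job is handed in; nothing more can be done
None
```

I pushed the block over and slid it along the board until its long side sat flush against the fence, all of it on the board. I then took the hand away and handed the job in at about 12 s; no verdict came back.

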